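# Gauge a turned bushing and hold the telescoping loupe over it

### The job

Slide the tall brass bushing over the upright gauge pin, all the way down onto the base plate, and let go of it. Then squeeze the red release button on the loupe's black grip and, keeping it squeezed, pull the loupe straight out past its first stop to the second one, the end of its travel, so that the lens stands over the bushing. Finish while still holding it there with the button squeezed, because a spring draws the loupe back; leave the other things on the bench where they are.

Things in the scene. Friction and masses are not known exactly. Their poses are not given: they have to be found in the camera images.
- bushing_mid (a point): plain brass bushing standing upright on the bench: outside diameter 30 mm, bore 17 mm right through, height 44 mm, about 180 g; this point is its centre, half-way up (22 mm above its foot); z is its bore axis
- stand: inspection stand, fixed, placed anew each time: grey base plate 90 (x) by 310 (y) by 12 mm, from y = -200 to +110 mm. Origin on the bench; +y is the way the loupe is pulled out, z up. Gauge pin at y = +75 mm; telescope housing (top 104 mm) at y = -200 to -100 mm. A toothed catch bar lies at x = 14 to 28 mm, y = -123 to -8 mm, 80 to 90 mm above the bench
- pin_foot (a point): foot of the steel gauge pin, on its axis, on the top face of the base plate (12 mm above the bench). The pin is 14 mm in diameter and 52 mm tall, the top 13 mm tapering to 4 mm; same axes as the stand
- loupe_grip (a point): centre of the loupe's black grip at the height of the red button, 126 mm above the bench; axes as the stand. Grip block: 24 mm across (x), 30 mm along the pull (y), top 20 mm above, bottom 32 mm below this point. The red button, 22 mm (y) by 28 mm high, stands out 9 mm from its +x face: 33 mm across in all, squeezed between the fingers along x
- release (a joint): how far the red button is pressed into the grip: 0 out, 0.006 m fully in. Its spring takes 2.4 N to start and 6 N fully in. Out, its catch holds the loupe at home or behind the first stop; pressed 0.005 m or more it passes the catch bar's teeth freely. A pinch of 20 N keeps it fully in, and the grip is then 27 mm across
- loupe (a joint): how far the loupe is pulled out (m): 0 home, 0.046 first stop (only a catch tooth, not felt with the button in), 0.090 second stop, the solid end of travel. A spring pulls it home with 3 to 4 N, and nothing catches it at the second stop: let go there it springs back to 0.056, where the catch drops in behind the first stop's tooth
- lens (a point): centre of the round lens, in a black frame 42 mm across and 10 mm thick at 88 mm above the bench, 55 mm ahead (+y) of the grip; comes over the gauge pin at the second stop
- spacer: short steel spacer ring, 32 mm across, 14 mm high, bystander near the bushing; origin at the centre of its underside
- collet: dark steel lathe collet, 28 mm across at its head, 42 mm tall, bystander near the bushing; origin at the centre of its underside
- oil: amber oil bottle, 32 mm across, 70 mm tall, bystander; origin at the centre of its underside
- screwdriver: screwdriver 150 mm long lying on the bench, bystander
- dish: white parts dish 80 mm across, 22 mm high, bystander; origin at the centre of its underside
- brush: cleaning brush 160 mm long lying on the bench, bystander
- blank: square brass bar 90 x 12 x 12 mm lying on the bench, bystander; origin at the centre of its underside
There are look-alikes about, which are no part of the job. Of the things shaped like the part that bears bushing_mid, the brass one is meant.

How it is judged:
By the outcome, as a careful person would: the job done as asked, in the order asked, and still so for the second after the job is handed in, while the arm keeps its last pose, push and grip.
It also fails if it takes over 58 s, if anything falls off the work surface, if the arm or the gripper's body presses on something with over 40 N, if the wrist force passes 120 N, or if a joint passes its speed limit or range.

### The arm

A 6-joint arm with a two-finger parallel gripper is mounted at the origin on the work surface. World frame = base frame: x ahead of the robot, y to its left, z up, the work surface at z = 0. Lengths are in mm, angles in degrees, forces in N, time in s.
With the tool pointing down it reaches from about 425 to 925 mm from the base axis. Payload 12.5 kg.
Tool frame: the origin (TCP) lies at the very end of the fingers, on their centre line; the grasp point (between the pads) lies 19 mm behind it (manip.pinch_z is the distance from the TCP to the grasp point, in mm); z points along the fingers, y is the line along which they close (so a half turn about z gives the same grasp; the last joint's range is limited). The gripper opens to 85 mm and grips with 20 to 120 N. Pads are 22 mm wide; open, the fingers measure 114 mm over their backs; the gripper's body (76 mm by 85 mm) begins 54 mm behind the grasp point. The pads swing forward as they close: fully open they stand 13 mm farther back than shut.
Start: joints at [-79.962, 28.126, 89.318, -0, 62.55, -6.05], TCP at [173.225, -600.531, 231.327] pointing down, gripper open.
Joint ranges: [-177.58, 177.58], [-47.91, 125.51], [2.72, 160], [-65.01, 245.01], [3.68, 167.84], [-153.87, 153.87]. Speed limits (degrees/s): [127.2, 127.2, 159.86, 180, 180, 180].

### API

Orientations are given as a 3x3 rotation matrix whose columns are the frame's x, y, z axes.
In Python, from workcell import manip gives the robot as it stands.
- The arm moves only by the shell command python3 -m crank 'ROWS' [FORCE]. ROWS is JSON, one flat list of numbers, 7 for each row, row after row: the shift along the tool's x, y, z in mm, then the turn, a rotation vector about the tool's x, y, z in degrees, then the closure in counts, from 0 (fully open) to 255 (shut). A call has 1 to 20 rows; each row is the pose to reach, as a shift and turn from the pose commanded when the call began, along the tool's axes at that moment; what a row does not reach only later rows make up. A row lasts 1/8 s, in which the tool goes at most 62.5 mm and 10.7 degrees, less where a joint would pass 70% of its speed; a pose out of reach is approached as far as the arm can. A call with a gripper value outside its range is refused whole. The fingers move at their own pace and stop on an object; FORCE is the grip in N (left out, the last holds). Time passes only in rows, so rows that repeat a pose let the fingers close. It gives the time, the measured TCP pose, the force, the opening and the grip force at its end, in the units of the state.
- manip.get_obs(): the state, without advancing time (a new reading comes with each control period).
- manip.get_image(name): name is "scene" or "top" or "wrist"; returns (picture, depth): 400x640x3 uint8, red, green, blue; 400x640 float32, mm along the optical axis (not along the pixel's ray), 0 where there is no reading.
- manip.camera_params(name): a dict with "fx", "fy", "cx", "cy" (pixels), "world_from_camera" (4x4, takes a point from camera to world coordinates); the wrist camera has in their place "tool_from_camera" (4x4, takes a point from camera to tool coordinates, whose origin is the TCP and whose axes are the flange's). Camera axes: x right, y down, z forward; pixel columns grow to the right and rows downward; lengths in mm; the calibration is good to about 2 mm. A picture is of the moment at which its call begins: read the wrist's pose just before it. camera_params takes no time and is no camera call.
- manip.hand_in(): hands the job in; it is judged then, once.
The state is a dict: "time": time; "joint_pos": joint angles; "joint_velocities": joint speeds; "tau": joint torques, N m; "eef_pos": TCP position; "orientation": TCP orientation; "force": force on the tool from outside, world axes, zero at the start; "moment": the same for the moment, N m; "opening": opening from 0.0 (shut) to 1.0 (fully open); "grasp_force": force on a finger pad.
Only numpy, scipy, OpenCV 4.12 (cv2) and the standard library are available. Lean on these libraries where they do the work, as an engineer would, in place of code of your own. Each camera call takes 0.05 s, during which the arm holds its last target. There are 200 camera calls.

## Working session

There is one attempt and no reset: what is moved stays moved. The work goes in short steps, Python scripts to look and compute and a shell command to move; the robot and the scene stay as the last step left them, time stands still between calls to the robot, and variables do not carry over. Pictures are saved under pics/ and viewed, at most 10 in all, crops included, and the job is handed in when it is done.

```bash
mkdir -p pics; python3 - <<'E'
from workcell import manip
import cv2,numpy as np
o=manip.get_obs();print(o['time'],o['eef_pos'],o['orientation'],o['opening'],manip.pinch_z)
for n in("scene","top"):
    p,d=manip.get_image(n);cv2.imwrite(f'pics/{n}0.png',p[:,:,::-1]);np.save(f'pics/{n}0d.npy',d)
    c=manip.camera_params(n);print(n,c['fx'],c['cx'],c['cy'],np.round(c['world_from_camera'],3).tolist())
E
```

```text
0.0 [ 173.20135003 -600.28677899  230.7042583 ] [[ 9.60841067e-01  2.77100018e-01 -1.57122550e-04]
 [ 2.77100010e-01 -9.60840376e-01  1.16482866e-03]
 [ 1.71804352e-04 -1.16275387e-03 -9.99999309e-01]] 1.0005242202212057 18.700000000000003
scene 375.1601874171681 323.41418004305416 197.2068374313757 [[-0.653, 0.459, -0.602, 1176.675], [0.757, 0.418, -0.503, 448.328], [0.021, -0.784, -0.62, 706.649], [0.0, 0.0, 0.0, 1.0]]
top 373.75476122946134 323.36383683943114 199.2685478407313 [[-0.015, -0.985, 0.172, 383.014], [-1.0, 0.018, 0.016, -27.61], [-0.019, -0.171, -0.985, 1269.794], [0.0, 0.0, 0.0, 1.0]]
```

View pics/scene0.png

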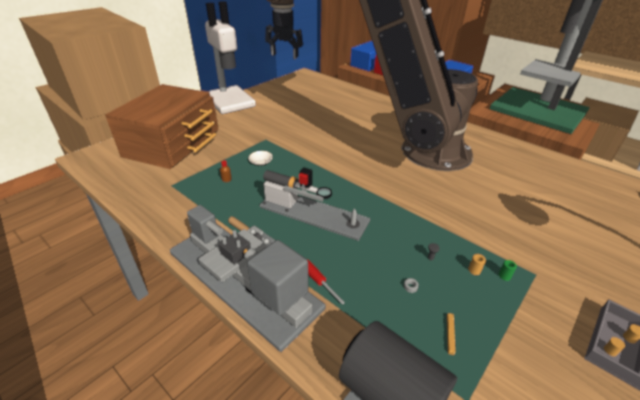

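View pics/top0.png

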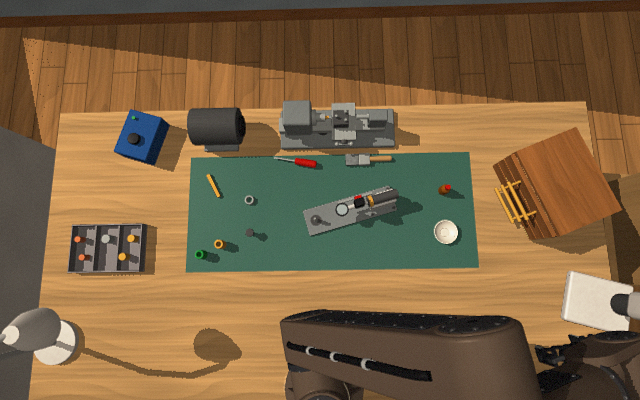

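The scene view has the brass bushing at (478,264), the green look-alike at (508,269), and brass-like pegs in the tray at (615,345). In the top view they are at (219,244), (200,255) and about (130,240). I choose the brass one standing on the mat. The stand's pin is at top (316,220) and the red button at (358,201). Next are a close crop and the ray measurements.

```bash
cat > h.py <<'E'
import numpy as np,cv2
from workcell import manip
def ray(c,T,u,v,z):
    d=T[:3,:3]@np.array([(u-c['cx'])/c['fx'],(v-c['cy'])/c['fy'],1.]);o=T[:3,3]
    return o+d*(z-o[2])/d[2]
def dep(c,T,u,v,d):
    return T[:3,:3]@(np.array([(u-c['cx'])/c['fx'],(v-c['cy'])/c['fy'],1.])*d)+T[:3,3]
def Tcw(n,c,o=None):
    if n!='wrist':return np.array(c['world_from_camera'])
    W=np.eye(4);W[:3,:3]=o['orientation'];W[:3,3]=o['eef_pos'];return W@np.array(c['tool_from_camera'])
def grid(n,p,d,box):pass
E
python3 - <<'E'
from h import *
a=cv2.imread('pics/top0.png');s=cv2.imread('pics/scene0.png')
A=cv2.resize(a[170:270,185:410],None,fx=3.5,fy=3.5,interpolation=cv2.INTER_CUBIC)
S=cv2.resize(s[225:315,390:530],None,fx=2.7,fy=2.7,interpolation=cv2.INTER_CUBIC)
B=np.zeros((A.shape[0]+S.shape[0],max(A.shape[1],S.shape[1]),3),np.uint8);B[:A.shape[0],:A.shape[1]]=A;B[A.shape[0]:,:S.shape[1]]=S
cv2.imwrite('pics/crop1.png',B);print(B.shape)
c=manip.camera_params('top');T=Tcw('top',c);d=np.load('pics/top0d.npy')
h=cv2.cvtColor(a,cv2.COLOR_BGR2HSV)
def comp(m,name,z):
    n,l,st,ce=cv2.connectedComponentsWithStats(m.astype(np.uint8))
    for i in range(1,n):
        x,y,w,hh,ar=st[i]
        if ar>12 and 185<ce[i][0]<480 and 150<ce[i][1]<272:
            u,v=ce[i];print(name,np.round(ce[i],1),ar,np.round(ray(c,T,u,v,z)), 'ztop',np.round(np.percentile([dep(c,T,q,r,d[r,q])[2] for r,q in zip(*np.where(l==i))],90)))
comp((h[...,0]<28)&(h[...,0]>10)&(h[...,1]>110)&(h[...,2]>90),'brass',44)
comp(((h[...,0]<6)|(h[...,0]>174))&(h[...,1]>150)&(h[...,2]>80),'red',126)
comp((h[...,1]<40)&(h[...,2]>70),'grey',12)
m=((h[...,1]<60)&(h[...,2]>60)).astype(np.uint8)
n,l,st,ce=cv2.connectedComponentsWithStats(m)
i=l[225,330];pts=np.argwhere(l==i)[:,::-1]
W=np.array([dep(c,T,u,v,d[v,u]) for u,v in pts]);k=(W[:,2]>5)&(W[:,2]<18)
r=cv2.minAreaRect(W[k][:,:2].astype(np.float32));print('plate rect',r,k.sum())
W=np.array([dep(c,T,u,v,d[v,u]) for v in range(180,240) for u in range(295,410)])
for lo,hi in((45,75),(80,98),(98,110),(120,160)):
    k=(W[:,2]>lo)&(W[:,2]<hi);print(lo,k.sum(),W[k].mean(0).round(),cv2.minAreaRect(W[k][:,:2].astype(np.float32)))
E
```

```text
(593, 788, 3)
brass [309.6 202.2] 125759 [587.  38.  44.] ztop 4.0
brass [380.4 158. ] 107 [ 735. -203.   44.] ztop 22.0
brass [212.5 184.7] 94 [653. 365.  44.] ztop 14.0
brass [442.3 188.5] 53 [ 626. -404.   44.] ztop 51.0
brass [370.4 199.9] 49 [ 591. -164.   44.] ztop 106.0
brass [218.1 243.8] 54 [455. 339.  44.] ztop 46.0
red [305.4 162.4] 147 [702.  46. 126.] ztop 26.0
red [447.5 186.8] 25 [ 615. -395.  126.] ztop 72.0
red [357.2 196.9] 22 [ 588. -114.  126.] ztop 142.0
grey [357.3 159. ] 268 [ 742. -127.   12.] ztop 21.0
grey [284.1 158.6] 47 [748. 127.  12.] ztop 16.0
grey [347.5 211. ] 2082 [560. -89.  12.] ztop 92.0
grey [248.7 199.4] 54 [606. 249.  12.] ztop 16.0
grey [451.1 232.3] 134 [ 482. -433.   12.] ztop 20.0
grey [248.8 232.3] 45 [493. 246.  12.] ztop 44.0
plate rect ((563.289306640625, -95.69898986816406), (90.50160217285156, 310.25799560546875), 15.49284839630127) 1552
45 106 [ 576. -173.   67.] ((567.3035888671875, -107.35331726074219), (43.75360107421875, 274.43109130859375), 15.0431489944458)
80 339 [ 572. -115.   91.] ((580.9566650390625, -144.21075439453125), (48.38279724121094, 204.65478515625), 16.10951042175293)
98 232 [ 590. -192.  103.] ((582.0106201171875, -167.57870483398438), (31.24810791015625, 160.36892700195312), 14.037426948547363)
120 110 [ 571. -118.  142.] ((574.0980224609375, -117.97753143310547), (32.925235748291016, 29.987585067749023), 14.918587684631348)
```

View pics/crop1.png

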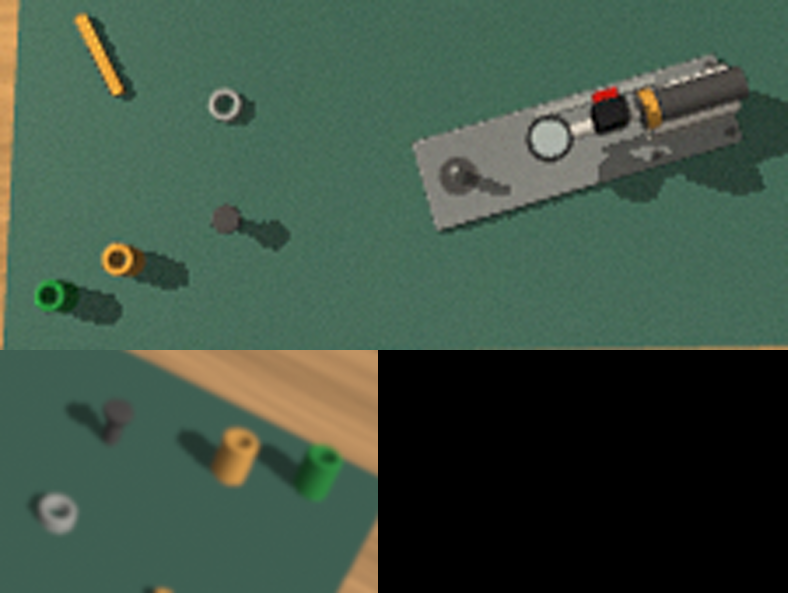

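The top view confirms a brass tube with a through bore at crop (119,258), top-face centre about (455,338). Green is at crop (50,296) and the collet at (227,218). The plate fits as 90×310 mm with yaw 15.5°, so pin ≈ (531,20) and grip ≈ (574,-118). I'll go above the bushing by way of (560,-250).

```bash
python3 -m crank '[469,-229,-20,0,0,-89.4,0, 469,-229,-20,0,0,-89.4,0, 469,-229,-20,0,0,-89.4,0, 469,-229,-20,0,0,-89.4,0, 469,-229,-20,0,0,-89.4,0, 469,-229,-20,0,0,-89.4,0, 469,-229,-20,0,0,-89.4,0, 469,-229,-20,0,0,-89.4,0, 469,-229,-20,0,0,-89.4,0, 530,-822,30,0,0,-89.4,0, 530,-822,30,0,0,-89.4,0, 530,-822,30,0,0,-89.4,0, 530,-822,30,0,0,-89.4,0, 530,-822,30,0,0,-89.4,0, 530,-822,30,0,0,-89.4,0, 530,-822,30,0,0,-89.4,0, 530,-822,30,0,0,-89.4,0, 530,-822,30,0,0,-89.4,0, 530,-822,30,0,0,-89.4,0, 530,-822,30,0,0,-89.4,0]' 40
cat > look.py <<'E'
from h import *
import sys
o=manip.get_obs();p,d=manip.get_image('wrist');c=manip.camera_params('wrist');T=Tcw('wrist',c,o)
cv2.imwrite(f'pics/{sys.argv[1]}.png',p[:,:,::-1]);np.savez(f'pics/{sys.argv[1]}.npz',d=d,T=T)
print(o['time'],o['eef_pos'].round(1),o['orientation'].round(3).tolist(),o['joint_pos'].round(1),o['force'].round(1));print(np.round(c['tool_from_camera'],2).tolist(),c['fx'],c['cx'],c['cy'])
E
python3 look.py w1
```

```text
time: 2.6
eef_pos: [454.0, 337.5, 200.6]
orientation: [[-0.269, 0.963, -0.001], [0.963, 0.269, -0.001], [-0.0, -0.001, -1.0]]
force: [0.3, -0.3, 0.3]
opening: 0.998
grasp_force: 0.0
2.6 [454.  337.5 200.6] [[-0.269, 0.963, -0.001], [0.963, 0.269, -0.001], [-0.0, -0.001, -1.0]] [29.9 25.3 99.8 -0.  55.  14.4] [ 0.3 -0.3  0.3]
[[-0.0, -0.96, -0.29, 74.65], [1.0, -0.0, -0.0, 0.41], [0.0, -0.29, 0.96, -142.27], [0.0, 0.0, 0.0, 1.0]] 326.3709154563279 324.4840597120347 202.5574133318119
```

View pics/w1.png

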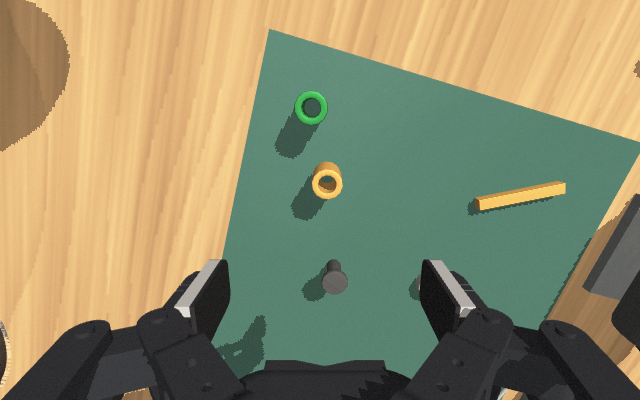

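The brass bushing stands at (327,183), with green at (311,107), the collet at (335,282) and the blank at (520,197). Next I measure its top ring.

```bash
python3 - <<'E'
from h import *
c=manip.camera_params('wrist');f=np.load('pics/w1.npz');T=f['T'];d=f['d']
a=cv2.imread('pics/w1.png');h=cv2.cvtColor(a,cv2.COLOR_BGR2HSV)
W=lambda u,v:dep(c,T,u,v,d[v,u])
P=[(u,v) for v in range(150,215) for u in range(300,360) if 10<h[v,u,0]<28 and h[v,u,1]>110]
Q=np.array([W(u,v) for u,v in P]);print(np.percentile(Q[:,2],[5,50,90,99]))
k=Q[:,2]>np.percentile(Q[:,2],97)-4;pts=np.array(P,np.float32)[k]
(u,v),r=cv2.minEnclosingCircle(pts);w=ray(c,T,u,v,44);print(u,v,r,k.sum(),w, 'dia',2*r*d[int(v),int(u+r-3)]/c['fx'])
o=manip.get_obs();print('tool shift',o['orientation'].T@(w-o['eef_pos']))
E
```

```text
[ 8.52461642 42.39157363 44.02233702 45.0044622 ]
326.758544921875 183.37832641601562 15.465368270874023 509 [455.01472028 340.81908008  44.        ] dia 29.240816
tool shift [  4.25513304   1.9694678  156.77325413]
```

```bash
python3 -m crank '[4,2,100,0,0,0,0, 4,2,100,0,0,0,0, 4,2,140,0,0,0,0, 4,2,165,0,0,0,0, 4,2,180,0,0,0,0, 4,2,190,0,0,0,0, 4,2,190,0,0,0,0, 4,2,190,0,0,0,255, 4,2,190,0,0,0,255, 4,2,190,0,0,0,255, 4,2,190,0,0,0,255, 4,2,190,0,0,0,255, 4,2,190,0,0,0,255, 4,2,190,0,0,0,255, 4,2,190,0,0,0,255, 4,2,190,0,0,0,255]' 60
```

```text
time: 4.65
eef_pos: [455.6, 340.6, 11.9]
orientation: [[-0.267, 0.964, 0.001], [0.964, 0.267, 0.0], [0.0, 0.001, -1.0]]
force: [-1.9, -0.9, 7.6]
opening: 0.334
grasp_force: 58.8
```

```bash
python3 -m crank '[0,0,-30,0,0,0,255, 0,0,-90,0,0,0,255, 0,0,-150,0,0,0,255, -60,-13,-190,0,0,0,255, -120,-13,-190,0,0,0,255, -180,-13,-190,0,0,0,255, -240,-13,-190,0,0,0,255, -290,-13,-190,0,0,0,255, -320,-13,-190,0,0,0,255, -329,-13,-190,0,0,0,255, -329,-13,-190,0,0,0,255, -329,-13,-190,0,0,0,255, -329,-13,-190,0,0,0,255]'; python3 look.py w2
```

```text
time: 6.28
eef_pos: [530.6, 21.0, 201.3]
orientation: [[-0.268, 0.963, -0.0], [0.963, 0.268, -0.0], [-0.0, -0.0, -1.0]]
force: [-0.3, 0.8, -2.4]
opening: 0.335
grasp_force: 59.7
6.275 [530.6  21.  201.3] [[-0.268, 0.963, -0.0], [0.963, 0.268, -0.0], [-0.0, -0.0, -1.0]] [ -4.9  22.5 104.5  -0.   52.9 -20.4] [-0.3  0.8 -2.4]
[[-0.0, -0.96, -0.29, 74.65], [1.0, -0.0, -0.0, 0.41], [0.0, -0.29, 0.96, -142.27], [0.0, 0.0, 0.0, 1.0]] 326.3709154563279 324.4840597120347 202.5574133318119
```

View pics/w2.png

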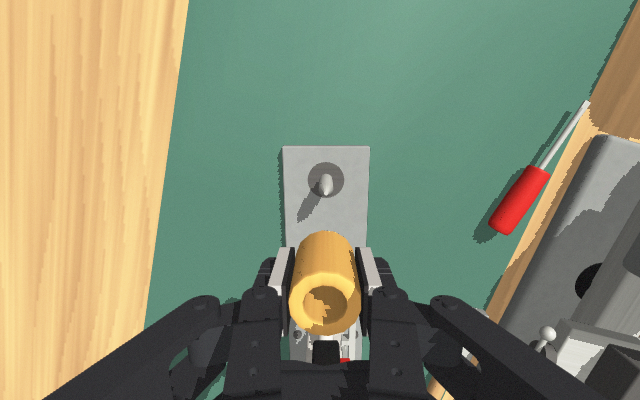

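The held bushing's top ring is at (325,303). The pin stands at (326,180), inside a dark disc on the plate. I'll measure both in this view.

```bash
python3 - <<'E'
from h import *
c=manip.camera_params('wrist');f=np.load('pics/w2.npz');T=f['T'];d=f['d']
a=cv2.imread('pics/w2.png');h=cv2.cvtColor(a,cv2.COLOR_BGR2HSV);g=a.mean(2)
W=lambda u,v:dep(c,T,u,v,d[v,u])
o=manip.get_obs();R=o['orientation'];t=o['eef_pos']
# pin: points by height
P=[(u,v) for v in range(150,215) for u in range(295,360)]
Q=np.array([W(u,v) for u,v in P])
for lo,hi in((58,70),(40,58),(18,40)):
    k=(Q[:,2]>lo)&(Q[:,2]<hi);print('pin',lo,k.sum(),Q[k].mean(0),np.array(P)[k].mean(0) if k.any() else '')
k=Q[:,2]>18;i=[(u,v) for (u,v),b in zip(P,k) if b];i=np.array(i)
print('tip rows',i[:,1].min(),i[:,1].max(), [ (v,i[i[:,1]==v,0].min(),i[i[:,1]==v,0].max()) for v in range(i[:,1].min(),i[:,1].max()+1,3)])
m=np.array([[h[v,u,1]<40 and 60<g[v,u]<125 and (u-326)**2+(v-180)**2<400 for u in range(640)] for v in range(400)])
ys,xs=np.where(m[:, :]);(u,v),r=cv2.minEnclosingCircle(np.stack([xs,ys],1).astype(np.float32));print('disc',u,v,r,ray(c,T,u,v,12))
# plate axis
m=(h[...,1]<45)&(g>100);
L=[np.where(m[v,250:400])[0] for v in range(152,225,6)]
ed=[(250+l.min(),250+l.max(),v) for l,v in zip(L,range(152,225,6))]
for e0 in(ed[0],ed[-1]):
    p,q=ray(c,T,e0[0],e0[2],12),ray(c,T,e0[1]+1,e0[2],12);mid=(p+q)/2;print('plate mid',e0,mid,np.linalg.norm(p-q))
# bushing ring
P=[(u,v) for v in range(230,345) for u in range(280,370) if 8<h[v,u,0]<28 and h[v,u,1]>90]
Q=np.array([R.T@(W(u,v)-t) for u,v in P]);zt=np.percentile(Q[:,2],2);k=Q[:,2]<zt+3;pts=np.array(P,np.float32)[k]
e=cv2.fitEllipse(cv2.convexHull(pts));n=(T[2,3])
w=ray(c,T,e[0][0],e[0][1],t[2]-zt);print('bush top tool z',zt,e,'tool xy',R.T@(w-t),'dia',e[1][1]*np.median([d[v,u] for (u,v),b in zip(P,k) if b])/c['fx'],Q[:,2].max())
hu=ray
E
```

```text
pin 58 63 [531.60488595  21.02733444  61.1750665 ] [325.66666667 191.12698413]
pin 40 140 [530.99042983  23.15030004  51.52354349] [325.62142857 186.14285714]
pin 18 61 [530.16371048  25.44220068  28.927341  ] [325.39344262 178.19672131]Traceback (most recent call last):
  File "<stdin>", line 12, in <module>
    return umr_minimum(a, axis, None, out, keepdims, initial, where)
ValueError: zero-size array to reduction operation minimum which has no identity
```

```bash
python3 - <<'E'
from h import *
c=manip.camera_params('wrist');f=np.load('pics/w2.npz');T=f['T'];d=f['d']
a=cv2.imread('pics/w2.png');h=cv2.cvtColor(a,cv2.COLOR_BGR2HSV);g=a.mean(2)
W=lambda u,v:dep(c,T,u,v,d[v,u])
o=manip.get_obs();R=o['orientation'];t=o['eef_pos']
P=[(u,v) for v in range(150,215) for u in range(295,360)]
Q=np.array([W(u,v) for u,v in P])
k=Q[:,2]>62;i=np.array(P)[k];print('tip',i.min(0),i.max(0),Q[k].mean(0),k.sum(),'tool',R.T@(Q[k].mean(0)-t))
yy,xx=np.mgrid[:400,:640]
m=(h[...,1]<40)&(g<125)&((xx-326)**2+(yy-178)**2<484)&(yy<178)
ys,xs=np.where(m);(u,v),r=cv2.minEnclosingCircle(np.stack([xs,ys],1).astype(np.float32));w=ray(c,T,u,v,12);print('disc',u,v,r,w,'tool',R.T@(w-t),xs.min(),xs.max(),ys.min())
m=(h[...,1]<45)&(g>100)
for v in(152,160,200,220):
    l=250+np.where(m[v,250:400])[0];p,q=ray(c,T,l.min(),v,12),ray(c,T,l.max()+1,v,12);mid=(p+q)/2;print('plate mid tool',R.T@(mid-t),np.linalg.norm(p-q))
l=140+np.where(m[140:170,326])[0].min();w=ray(c,T,326,l,12);print('edge',l,R.T@(w-t))
P=[(u,v) for v in range(230,345) for u in range(280,370) if 8<h[v,u,0]<28 and h[v,u,1]>90]
Q=np.array([R.T@(W(u,v)-t) for u,v in P]);zt=np.percentile(Q[:,2],2);k=Q[:,2]<zt+3;pts=np.array(P,np.float32)[k]
e=cv2.fitEllipse(cv2.convexHull(pts))
w=ray(c,T,e[0][0],e[0][1],t[2]-zt);print('bush top tool z',zt,e,'tool',R.T@(w-t),Q[:,2].max())
u,v=np.array(P)[:,0],np.array(P)[:,1];print(u.min(),u.max(),v.min())
E
```

```text
tip [296 152] [351 212] [523.20514557  50.12764534 177.9535113 ] 44 tool [30.24850743  0.62041662 23.35702426]
disc 325.5 176.0 17.52864646911621 [530.67718629  24.05619321  12.        ] tool [  3.14315863   0.82980977 189.31297065] 308 343 162
plate mid tool [ 27.95878804   1.32958624 189.31072747] 89.2306158410051
plate mid tool [ 19.80458785   1.84310943 189.3114504 ] 88.84625532752149
plate mid tool [-22.77597128   1.34724524 189.31529187] 88.95987260490962
plate mid tool [-45.27145327   1.3551522  189.3173157 ] 88.4801530126595
edge 145 [ 34.9990956    1.33677221 189.31009388]
bush top tool z -32.30557919511191 ((324.5699462890625, 286.5912170410156), (79.0495376586914, 100.22367095947266), 0.55352783203125) tool [  7.97273692   0.16573241 -32.30630013] 190.6433434733695
288 361 230
```

Pin is at tool offset about (0, 1.0). The edge-minus-35 mm, disc and tip estimates agree, and the plate measures 89 mm against 90. The bushing sits at about (0.3, 0.1) in the hand. I'll lower it onto the taper, then check.

```bash
python3 -m crank '[0,1,50,0,0,0,255, 0,1,95,0,0,0,255, 0,1,118,0,0,0,255, 0,1,125,0,0,0,255, 0,1,131,0,0,0,255, 0,1,137,0,0,0,255, 0,1,140,0,0,0,255, 0,1,140,0,0,0,255, 0,1,140,0,0,0,255]'
```

```text
time: 7.45
eef_pos: [532.0, 20.2, 61.6]
orientation: [[-0.267, 0.964, 0.0], [0.964, 0.267, -0.0], [-0.0, 0.0, -1.0]]
force: [-0.1, -0.1, -2.4]
opening: 0.338
grasp_force: 59.7
```

```bash
python3 -m crank '[0,0,6,0,0,0,255, 0,0,12,0,0,0,255, 0,0,18,0,0,0,255, 0,0,24,0,0,0,255, 0,0,29,0,0,0,255, 0,0,33,0,0,0,255, 0,0,35,0,0,0,255, 0,0,37,0,0,0,255, 0,0,37,0,0,0,255]'
```

```text
time: 8.57
eef_pos: [531.8, 20.3, 24.2]
orientation: [[-0.267, 0.964, -0.0], [0.964, 0.267, -0.0], [-0.0, -0.0, -1.0]]
force: [-0.3, 0.2, -2.0]
opening: 0.338
grasp_force: 59.7
```

```bash
python3 -m crank '[0,0,0.5,0,0,0,255, 0,0,1,0,0,0,255, 0,0,1.5,0,0,0,255, 0,0,1.5,0,0,0,255]'
```

```text
time: 9.07
eef_pos: [532.0, 20.3, 23.9]
orientation: [[-0.267, 0.964, 0.001], [0.964, 0.267, -0.0], [-0.0, 0.001, -1.0]]
force: [-4.1, 1.1, 13.3]
opening: 0.333
grasp_force: 61.3
```

Seated: contact at TCP z = 23.9, where I predicted 23.9. Now release, rise, and look at the loupe.

```bash
python3 -m crank '[0,0,-1.5,0,0,0,0, 0,0,-1.5,0,0,0,0, 0,0,-1.5,0,0,0,0, 0,0,-1.5,0,0,0,0, 0,0,-1.5,0,0,0,0, 0,0,-1.5,0,0,0,0, 0,0,-30,0,0,0,0, 0,0,-90,0,0,0,0, 0,0,-150,0,0,0,0, 0,0,-200,0,0,0,0, -50,1,-200,0,0,0,0, -100,1,-200,0,0,0,0, -135,1,-200,0,0,0,0, -144,1,-200,0,0,0,0, -144,1,-200,0,0,0,0, -144,1,-200,0,0,0,0]'; python3 look.py w3
```

```text
time: 11.08
eef_pos: [571.0, -117.1, 222.8]
orientation: [[-0.268, 0.963, -0.0], [0.963, 0.268, 0.0], [0.0, -0.0, -1.0]]
force: [-0.3, 0.8, 0.4]
opening: 0.999
grasp_force: 0.0
11.075 [ 571.  -117.1  222.8] [[-0.268, 0.963, -0.0], [0.963, 0.268, 0.0], [0.0, -0.0, -1.0]] [-18.1  25.2  96.    0.   58.8 -33.6] [-0.3  0.8  0.4]
[[-0.0, -0.96, -0.29, 74.65], [1.0, -0.0, -0.0, 0.41], [0.0, -0.29, 0.96, -142.27], [0.0, 0.0, 0.0, 1.0]] 326.3709154563279 324.4840597120347 202.5574133318119
```

View pics/w3.png

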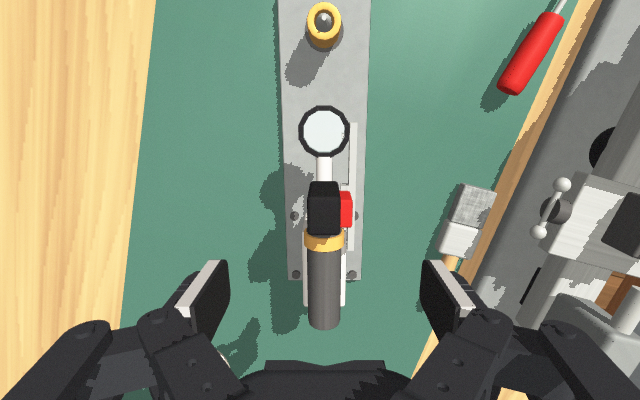

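The bushing rides on the pin at (324,24), with the pin showing in its bore. The grip is at (324,207), the red button at (346,209) and the lens at (324,131). I'll measure the grip and the seated bushing.

```bash
python3 - <<'E'
from h import *
c=manip.camera_params('wrist');f=np.load('pics/w3.npz');T=f['T'];d=f['d']
a=cv2.imread('pics/w3.png');h=cv2.cvtColor(a,cv2.COLOR_BGR2HSV);g=a.mean(2)
W=lambda u,v:dep(c,T,u,v,d[v,u])
o=manip.get_obs();R=o['orientation'];t=o['eef_pos']
def ext(P,lo,hi,n):
    w=np.array([W(u,v) for u,v in P]);k=(w[:,2]>lo)&(w[:,2]<hi);q=(w[k]-t)@R
    print(n,k.sum(),'z',np.median(w[k][:,2]),'toolx',np.percentile(q[:,0],[1,99]),'tooly',np.percentile(q[:,1],[1,99]))
box=lambda v0,v1,u0,u1,f:[(u,v) for v in range(v0,v1) for u in range(u0,u1) if f(u,v)]
red=lambda u,v:(h[v,u,0]<6 or h[v,u,0]>174) and h[v,u,1]>150
ext(box(170,250,295,365,lambda u,v:g[v,u]<60),138,154,'grip top')
ext(box(170,250,295,365,red),134,146,'button top')
ext(box(0,55,295,355,lambda u,v:8<h[v,u,0]<28 and h[v,u,1]>90),50,70,'bush')
ext(box(100,165,295,355,lambda u,v:True),84,98,'lens')
E
```

```text
grip top 1327 z 145.24923564044656 toolx [-15.84629049  12.73548041] tooly [-12.6198355   10.36076757]
button top 344 z 139.3462094393326 toolx [-11.98735636   8.70855876] tooly [10.93725169 19.42790417]
bush 694 z 55.425458072057495 toolx [127.59456999 155.55839339] tooly [-14.89113476  13.10672342]
lens 2520 z 90.14657927223203 toolx [26.39643963 72.88987486] tooly [-20.90793564  24.48824234]
```

```bash
python3 -m crank '[-1.5,0,50,0,0,0,0, -1.5,0,90,0,0,0,0, -1.5,0,110,0,0,0,0, -1.5,0,116,0,0,0,0, -1.5,0,116,0,0,0,0, -1.5,0,116,0,0,0,255, -1.5,0,116,0,0,0,255, -1.5,0,116,0,0,0,255, -1.5,0,116,0,0,0,255, -1.5,0,116,0,0,0,255, -1.5,0,116,0,0,0,255, -1.5,0,116,0,0,0,255, -1.5,0,116,0,0,0,255, -1.5,0,116,0,0,0,255]' 60
```

```text
time: 12.88
eef_pos: [572.0, -119.9, 107.9]
orientation: [[-0.267, 0.964, 0.002], [0.964, 0.267, -0.001], [-0.001, 0.002, -1.0]]
force: [-4.5, -0.7, 8.3]
opening: 0.29
grasp_force: 59.0
```

Opening 0.29, against 0.335 on the 30 mm bushing, fits a 27 mm grip, so the button is fully in. Pull.

```bash
python3 -m crank '[5,0,0,0,0,0,255, 13,0,0,0,0,0,255, 23,0,0,0,0,0,255, 33,0,0,0,0,0,255, 43,0,0,0,0,0,255, 53,0,0,0,0,0,255, 63,0,0,0,0,0,255, 71,0,0,0,0,0,255, 78,0,0,0,0,0,255, 83,0,0,0,0,0,255, 86,0,0,0,0,0,255, 86,0,0,0,0,0,255]'
```

```text
time: 14.38
eef_pos: [549.1, -37.3, 107.9]
orientation: [[-0.267, 0.964, 0.002], [0.964, 0.267, -0.001], [-0.002, 0.002, -1.0]]
force: [-5.9, -5.0, 9.7]
opening: 0.295
grasp_force: 59.6
```

```bash
python3 -m crank '[2,0,0,0,0,0,255, 3.5,0,0,0,0,0,255, 4.5,0,0,0,0,0,255, 5.5,0,0,0,0,0,255, 5.5,0,0,0,0,0,255, 5.5,0,0,0,0,0,255]'; python3 look.py w4
```

```text
time: 15.12
eef_pos: [547.9, -33.1, 107.9]
orientation: [[-0.267, 0.964, 0.003], [0.964, 0.267, -0.002], [-0.003, 0.002, -1.0]]
force: [-4.9, -13.2, 7.8]
opening: 0.294
grasp_force: 59.5
15.125 [547.9 -33.1 107.9] [[-0.267, 0.964, 0.003], [0.964, 0.267, -0.002], [-0.003, 0.002, -1.0]] [-1.030e+01  3.110e+01  1.072e+02 -1.000e-01  4.140e+01 -2.570e+01] [ -4.9 -13.2   7.8]
[[-0.0, -0.96, -0.29, 74.65], [1.0, -0.0, -0.0, 0.41], [0.0, -0.29, 0.96, -142.27], [0.0, 0.0, 0.0, 1.0]] 326.3709154563279 324.4840597120347 202.5574133318119
```

View pics/w4.png

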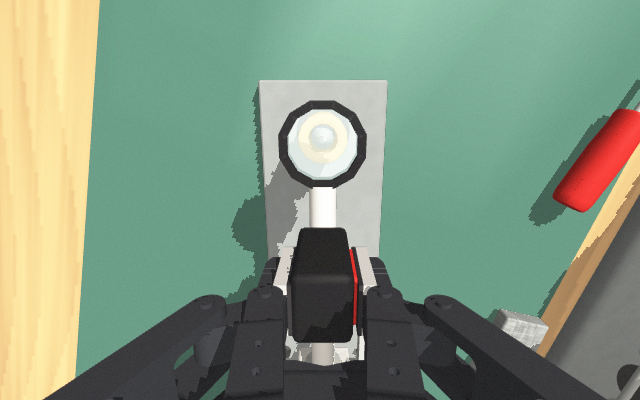

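The lens at (322,143) stands over the bushing, which shows through it at (322,138), and the button is in. Travel is 90.1 mm, and the pull has risen to about 12 N against a 3–4 N spring, so it's on the solid stop.

```bash
python3 -c "
from workcell import manip
print(manip.hand_in())"
```

```text
the job is handed in; nothing more can be done
None
```

The job is handed in: the brass bushing is seated on the gauge pin and released, and the arm is holding the loupe at its second stop (90 mm) with the button squeezed and the lens over the bushing.

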